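# Close the lamp unit and reset its hour counter

### The job

A new lamp has just been fitted in the microscope's lamp unit. Press the loose lamp cover straight down until both its side clips have snapped under the rim; then take the yellow reset pin from its stand, push its point into the yellow-ringed hole in the sloped panel and hold the recessed reset button fully down for about a second. Put the pin back upright in its own well, fully home, and let go; leave the blue shutter button unpressed and the other things on the bench where they are.

Things in the scene. Friction and masses are not known exactly. Their poses are not given: they have to be found in the camera images.
- unit: Lamp unit, sizes in mm: white box 200 wide (y), 300 deep (x), fixed; housing top 120 above the bench. Origin: on the bench, midway along its front edge; x into the unit, away from its front, y to the left of one who faces the front, z up. Its front looks to the right of the robot (world -y): there a control panel slopes at 40 degrees from level (49 high at the front edge, 120 high 85 farther in).
- bay_rim (a point): Centre of the lamp bay's aluminium collar, at the height of its top (22 above the housing, 142 above the bench; 150 behind the unit's origin). Collar 90 (x) by 72 (y); lips on its left and right sides stand 3 proud over its top 5. Axes as the unit.
- cover_press (a point): Centre of the cover's top face (grey disc 42 across). Cover: cream, loose, 180 g, 104 (x) by 100 (y), plate 5 thick, axes as the unit. At first it rests with its clip hooks' lead-ins on the lips, about 10.5 too high. Home: plate on the collar, this point 147.3 above the bench. Push straight down at the centre, 7 to 12 N over about 10 of travel to the stop; both clips snap in the last 2.
- clip_left (a joint): Spring hinge of the cover's left (+y) dark grey clip arm (36 wide, along the cover's side), rad: 0 = straight (at rest or snapped under the lip), about 0.05 as it rests on the lip, up to about 0.2 while its hook is forced over the lip.
- clip_right (a joint): The same for the right (-y) clip arm.
- reset_mouth (a point): Centre of the mouth of the reset hole, on the panel's surface, 62 to the right (-y of the unit) of the panel's middle and half-way up it; yellow ring 19 across round it. Hole 8.5 across, square to the panel. Axes: z out of the panel along the hole (40 degrees from vertical, leaning to the unit's front), x up the slope, y as the unit's. The red button's face lies 10 deep in the hole when up.
- reset_top (a point): Centre of the face of the red reset button (7.4 across) in that hole; moves with it. Axes as reset_mouth.
- reset_button (a joint): Travel of the reset button into the panel, m: 0 = up, 0.004 = fully down. Spring: 1.2 N to start, 3.6 N fully down; it springs back.
- shutter (a joint): Travel of the blue shutter button (16 across, standing 5 above the panel, 42 to the left (+y) of the reset hole, in a steel bezel), m: 0 = up, 0.004 = fully down. Not to be pressed.
- stand: Tool stand, on the bench to the left or right of the unit: dark blue block 110 (x) by 46 (y) by 52 high, fixed, origin under its centre, z up. Two wells along its x axis at x = -30 (reset pin, its mouth ringed yellow) and x = +30 (a small screwdriver with a blue handle 12 across, 106 long, standing to 110 above the bench).
- well (a point): Floor of the pin's well, on its axis, 34 above the bench: the well is 15.5 across and 18 deep from the stand's top; in its floor a hole 8 across goes 30 deeper for the point. The pin stands with its shoulder on this floor, point down.
- pin_mid (a point): Centre of the reset pin, half-way along it. Yellow round barrel 12 across and 100 long, then a steel point 3.4 across and 30 long; 130 in all, 30 g. z axis along the pin, from the point to the top; the pin is round, so any turn about it is alike. Standing in its well its top is 134 above the bench and 82 of barrel shows above the stand: take it there.
- pin_tip (a point): End of the pin's point, 65 from its centre. Axes as pin_mid.
- oil_mid (a point): Bystander: amber oil bottle, 38 across, 78 high; point half-way up.
- petri_mid (a point): Bystander: clear petri dish, 94 across, 14 high; point half-way up.
- old_lamp_mid (a point): Bystander: spent reflector lamp standing on its rim, 60 across, 62 high; point half-way up.
- coverslips_mid (a point): Bystander: clear coverslip case 50 by 36 by 16; point half-way up.
- lens_tissue_mid (a point): Bystander: cardboard box 110 by 75 by 45; point half-way up.
- objective_case_mid (a point): Bystander: black objective case, 45 across, 55 high; point half-way up.
- slide_box_mid (a point): Bystander: blue slide box 92 by 102 by 36; point half-way up.
- driver_mid (a point): Bystander: the screwdriver in the stand's other well; point half-way up it.
Not all that is in view belongs to the job. What is shaped like the part that bears cover_press but pink or turquoise is not meant.

How it is judged:
On the way, in this order (a step that is already met when the one before it is completed fails the run):
1. the cover is home on the collar with both clips snapped under the lips (z of cover_press in the frame of unit below 0.149 m and value of joint each of clip_left, clip_right below 0.1 rad), for 0.2 s.
2. the reset button is held down with the pin's point for 0.8 s (value of joint reset_button above 0.003 m and distance between pin_tip and reset_top below 0.005 m), for 0.8 s.
At the end, for the whole second after the job is handed in: The cover is home (its top within 1.7 mm of its seated height, both clip arms straight to 0.1 rad), the reset button has sprung back, and the pin stands point down in its own well, upright within 7 degrees, within 3 mm of fully home and 6 mm of the well's axis, let go (all of step 1 and value of joint reset_button below 0.001 m and z of pin_tip in the frame of well below -0.027 m and horizontal distance between pin_mid and well below 0.006 m and angle between pin_mid's own z axis and vertical below 0.12 rad and z of pin_mid in the frame of well above 0.03 m); the robot touches nothing.
It fails at once if the shutter button is pressed (value of joint shutter above 0.002 m).
It fails at once if a bystander (bottle, dish, lamp, case, box or screwdriver) is pushed away by more than 25 mm (distance of any of oil_mid, petri_mid, old_lamp_mid, coverslips_mid, lens_tissue_mid, objective_case_mid, slide_box_mid, driver_mid from where it was at the start of the episode above 0.025 m).
It fails at once if a bystander is tipped by more than 30 degrees (angle between any of oil_mid, petri_mid, old_lamp_mid, coverslips_mid, lens_tissue_mid, objective_case_mid, slide_box_mid, driver_mid's own z axis and vertical above 0.52 rad).
It also fails if it takes over 58 s, if anything falls off the work surface, if the arm or the gripper's body presses on something with over 40 N, if the wrist force passes 120 N, or if a joint passes its speed limit or range.

### The arm

A 7-joint arm with a two-finger parallel gripper is mounted at the origin on the work surface. World frame = base frame: x ahead of the robot, y to its left, z up, the work surface at z = 0. Lengths are in m, angles in rad, forces in N, time in s.
With the tool pointing down it reaches from about 0.4 to 0.85 m from the base axis. Payload 4.5 kg.
Tool frame: the origin (TCP) lies midway between the tips of the shut fingers; the grasp point (between the pads) lies 19 mm behind it; z points along the fingers, y is the direction in which the jaws open and shut (so a half turn about z gives the same grasp; the last joint's range is limited). The gripper opens to 88 mm and grips with 3 to 60 N. Pads are 18 mm wide; open, the fingers measure 123 mm over their backs; the gripper's body (75 mm by 187 mm) begins 45 mm behind the grasp point.
Start: joints at [1.266, 0.689, -0.195, 1.565, 0.157, 0.902, -0.215], TCP at [0.208, -0.589, 0.239] pointing down, gripper open.
Joint ranges: [-3.01, 3.01], [-0.46, 2.08], [-1.47, 1.51], [0.13, 2.56], [-1, 4.14], [0.04, 2.09], [-2.66, 2.66]. Speed limits (rad/s): [2.57, 2.57, 3.14, 3.14, 3.14, 3.14, 3.14].

### API

Orientations are given as a unit quaternion [x, y, z, w].
In Python, from plant import r, viewer gives the robot as it stands.
- The arm moves only by the tool play_rows, never from a script. Its argument "commands" is a list of rows, each an object with "delta_rot": the turn, a rotation vector about the tool's x, y, z normalised to -1 to 1, where 1 is pi rad, a list of three; "travel": the shift along the tool's x, y, z normalised to -1 to 1, where 1 is 15 cm, a list of three; "gripper": the opening, from -1 (shut) to 1 (fully open). In form: [{"delta_rot": [wx, wy, wz], "travel": [x, y, z], "gripper": gripper}, ...]. A call has 1 to 12 rows; each row is the pose to reach, as a shift and turn from the pose commanded when the call began, along the tool's axes at that moment, turning the shorter way round; what a row does not reach only later rows make up. A row lasts 1/8 s, in which the tool goes at most 62.5 mm and 10.7 degrees, less where a joint would pass 70% of its speed; a pose out of reach is approached as far as the arm can. A call with a number of a shift or a turn outside -1 to 1 is refused whole. A call with a gripper value outside its range is refused whole. The fingers move at their own pace and stop on an object; "force" is the grip in N (left out, the last holds). Time passes only in rows, so rows that repeat a pose let the fingers close. It gives the time, the measured TCP pose, the force and the opening at its end, in the units of the state.
- r.get_state(): the state, without advancing time (a new reading comes with each control period).
- viewer.snapshot(name): name is "scene" or "side" or "wrist"; returns a dict with "color" (420x560x3 uint8, red, green, blue), "z_map" (420x560 float32, m along the optical axis (not along the pixel's ray), 0 where there is no reading), "fx", "fy", "cx", "cy" (pixels), "origin" and "attitude" of the camera in the world. Camera axes: x right, y up, looking along -z (the intrinsics and any distortion apply to the point x, -y, -z); pixel columns grow to the right and rows downward; lengths in m; the calibration is good to about 2 mm. A picture is of the moment at which its call begins.
- r.finish_job(): hands the job in, once; it reports no verdict.
Trained networks look in the newest picture that a camera, given by its name, has taken for a name from the list of things; names that differ only in an ending like _2 or _b are one class to them, and where a whole thing is asked for, a point or a joint stands for the part that bears it (a point fixed in the world has none). Each returns a list of dicts, best first, with "conf" (0 to 1); they miss things now and then, are a little off and sometimes report something else, mostly with a low value. They report only what shows in the picture. A call takes as long as a camera call. They do not tell look-alikes from the thing itself.
- viewer.outline_of(camera, label): "pixels" (420x560 bool, what is visible of it) and "at" ([column, row] in pixels, amid what is visible of it).
- viewer.pinpoint(camera, label): "at" ([column, row] in pixels: a listed point, or the origin of a listed thing).
The state is a dict: "clock": time; "q": joint angles; "qd": joint speeds; "joint_torque": joint torques, N m; "tool_pos": TCP position; "eef_rot": TCP orientation; "contact_force": force on the tool from outside, world axes, zero at the start; "moment": the same for the moment, N m; "opening": opening from 0.0 (shut) to 1.0 (fully open).
Only numpy, scipy, OpenCV 4.12 (cv2) and the standard library are available. Lean on these libraries where they do the work, as an engineer would, in place of code of your own. Each camera call takes 0.05 s, during which the arm holds its last target. There are 200 camera calls.

## Working session

There is one attempt and no reset: what is moved stays moved. The work goes in short steps, Python scripts to look and compute and a tool call to move; the robot and the scene stay as the last step left them, time stands still between calls to the robot, and variables do not carry over. Pictures are saved under pics/ and viewed, about 8 in all and at most 12, crops included, and the job is handed in when it is done.

Besides the shell and the picture viewer there is one more tool, called after "Call:" as name(argument=value, ...) on one line, values as JSON. play_rows: Moves the arm, as the interface text tells. Its arguments: {"type":"object","properties":{"commands":{"type":"array","items":{"type":"object","properties":{"delta_rot":{"type":"array","items":{"type":"number","minimum":-1,"maximum":1}},"travel":{"type":"array","items":{"type":"number","minimum":-1,"maximum":1}},"gripper":{"type":"number"}}}},"force":{"type":"number"}},"required":["commands"]}

```bash
mkdir -p pics; ls
cat > h.py <<'E'
import numpy as np, cv2
from scipy.spatial.transform import Rotation as R
from plant import r, viewer
def rot(a):
    a=np.array(a,float)
    return a if a.shape==(3,3) else R.from_quat(a).as_matrix()
def world(s,u,v,z=None):
    if z is None:
        w=s['z_map'][int(v)-2:int(v)+3,int(u)-2:int(u)+3]; w=w[w>0]; z=np.median(w) if w.size else np.nan
    p=np.array([(u-s['cx'])/s['fx']*z,-(v-s['cy'])/s['fy']*z,-z])
    return np.array(s['origin'])+rot(s['attitude'])@p
def ray(s,u,v):
    d=rot(s['attitude'])@np.array([(u-s['cx'])/s['fx'],-(v-s['cy'])/s['fy'],-1.]); return np.array(s['origin']),d
def atz(s,u,v,h):
    o,d=ray(s,u,v); return o+d*(h-o[2])/d[2]
def proj(s,p):
    c=rot(s['attitude']).T@(np.array(p)-s['origin']); return s['cx']+s['fx']*c[0]/-c[2], s['cy']-s['fy']*c[1]/-c[2]
def cloud(s):
    v,u=np.mgrid[0:420,0:560]; z=s['z_map']
    p=np.stack([(u-s['cx'])/s['fx']*z,-(v-s['cy'])/s['fy']*z,-z],-1)
    return p@rot(s['attitude']).T+np.array(s['origin'])
def save(s,n,crop=None,k=1):
    im=s['color'][...,::-1]
    if crop: a,b,c,d=crop; im=im[b:d,a:c]
    cv2.imwrite('pics/'+n,cv2.resize(im,None,fx=k,fy=k,interpolation=cv2.INTER_CUBIC))
E
python3 - <<'E'
from h import *
np.set_printoptions(precision=4,suppress=True)
st=r.get_state(); print(st['tool_pos'],st['eef_rot'],st['opening'],st['clock'])
ims=[]
for c in ['scene','side']:
    s=viewer.snapshot(c); ims.append(s['color']); print(c,s['origin'],s['attitude'],[k for k in s],s['fx'])
    for l in ['unit','bay_rim','cover_press','reset_mouth','well','pin_mid','pin_tip','stand','shutter','driver_mid']:
        for f in (viewer.pinpoint,):
            for d in f(c,l)[:3]:
                print(l,np.round(d['conf'],2),np.round(d['at'],1),world(s,*d['at']))
    save(s,c+'0.png',k=1.4)
E
```

```text
pics
[ 0.2074 -0.5889  0.2379] [ 0.9857  0.1686 -0.0002 -0.0009] 0.9988288253250109 0.0
scene [1.0586 0.9595 1.1367] [0.1006 0.3855 0.8918 0.2144] ['color', 'z_map', 'fx', 'fy', 'cx', 'cy', 'origin', 'attitude'] 519.2761293865204
unit 0.57 [262.3 215. ] [0.6065 0.0061 0.1219]
bay_rim 0.9 [290.  207.9] [0.5422 0.0494 0.1586]
cover_press 0.82 [367.2 233.1] [0.3165 0.1246 0.0241]
cover_press 0.57 [290.1 206.4] [0.5394 0.0447 0.1592]
cover_press 0.3 [341.7 327.6] [0.5752 0.3865 0.0518]
reset_mouth 0.53 [251.3 214.2] [ 0.6254 -0.0276  0.1042]
well 0.79 [352.  311.4] [0.5291 0.3608 0.0578]
well 0.52 [334.2 318.9] [0.5902 0.3715 0.0788]
well 0.19 [211.3 135. ] [ 0.5528 -0.5289  0.0406]
pin_mid 0.52 [352.6 311.9] [0.5281 0.3623 0.0569]
pin_mid 0.46 [265.6 214.6] [0.5965 0.0067 0.1197]
stand 0.98 [342.8 330.1] [0.5747 0.3915 0.0474]
stand 0.19 [209.5 214.8] [ 0.7049 -0.1695  0.0139]Traceback (most recent call last):
  File "<stdin>", line 9, in <module>
ValueError: it knows: bay_rim, cover_press, coverslips_mid, driver_mid, lens_tissue_mid, objective_case_mid, oil_mid, old_lamp_mid, petri_mid, pin_mid, pin_tip, reset_mouth, reset_top, slide_box_mid, stand, unit,
```

Run:
```python
from h import *
np.set_printoptions(precision=4,suppress=True)
for c in ['side','wrist','scene']:
    s=viewer.snapshot(c); print(c,s['origin'],s['fx'])
    np.save(c+'.npy',s,allow_pickle=True)
    for l in ['unit','bay_rim','cover_press','reset_mouth','well','pin_mid','stand','driver_mid']:
            for d in viewer.pinpoint(c,l)[:3]:
                if c!='scene':print(l,np.round(d['conf'],2),np.round(d['at'],1),world(s,*d['at']))
    save(s,c+'0.png',k=1.4)
```

```text
side [ 0.3572 -0.8915  0.9052] 416.3776609000104
unit 0.75 [295.5 264.7] [ 0.5544 -0.0971 -0.0028]
unit 0.51 [310.8 327.9] [ 0.5364 -0.3358  0.0338]
bay_rim 0.66 [279.5 197.4] [0.5338 0.0266 0.1548]
cover_press 0.95 [279.9 194. ] [0.5379 0.0411 0.1553]
cover_press 0.84 [349.6 215.1] [0.7677 0.0532 0.021 ]
cover_press 0.83 [207.4 216.8] [0.3188 0.144  0.0191]
reset_mouth 0.6 [309.6 230.5] [ 0.6053 -0.0523  0.0825]
well 0.75 [259.9 169.1] [0.5228 0.3345 0.0454]
pin_mid 0.45 [263.6 162.8] [0.5421 0.3678 0.0478]
stand 0.74 [271.7 173.6] [0.5653 0.3342 0.0193]
stand 0.51 [371.4 325.3] [ 0.6791 -0.3644  0.0422]
driver_mid 0.42 [273.4 159.5] [0.58   0.3742 0.0526]
wrist [ 0.2836 -0.5622  0.3847] 296.08167334431494
scene [1.0586 0.9595 1.1367] 519.2761293865204
```

View pics/scene0.png

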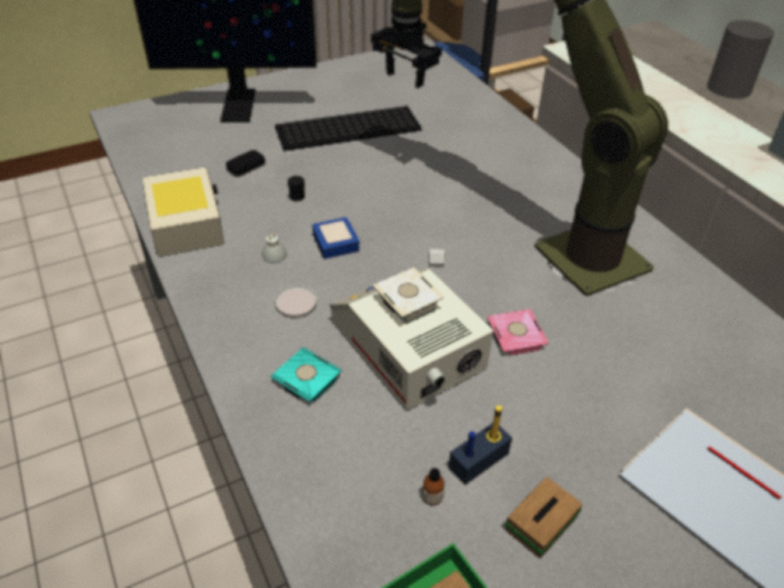

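View pics/side0.png

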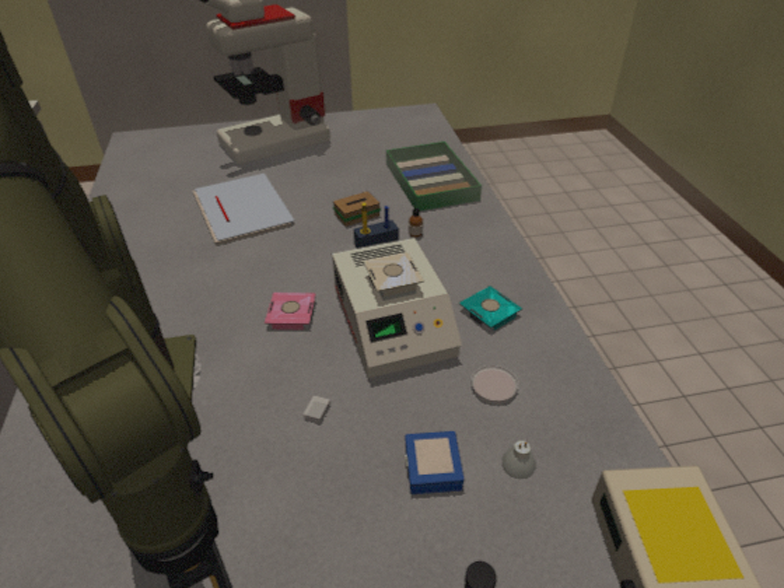

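Unit, with the cream cover on top, is at scene (410,330)/1.4. The stand with the yellow pin is at (495,420)/1.4, and the yellow-ringed hole at side (438,323)/1.4. The pink and turquoise covers are decoys. Next I'll fit the poses from depth.

Run:
```python
from h import *
np.set_printoptions(precision=4,suppress=True)
for c in ['scene','side']:
    s=np.load(c+'.npy',allow_pickle=True).item(); P=cloud(s).reshape(-1,3); C=s['color'].reshape(-1,3).astype(int)
    ok=s['z_map'].reshape(-1)>0
    def sel(x0,x1,y0,y1,z0,z1): return ok&(P[:,0]>x0)&(P[:,0]<x1)&(P[:,1]>y0)&(P[:,1]<y1)&(P[:,2]>z0)&(P[:,2]<z1)
    m=sel(.4,.75,-.15,.25,.113,.127)
    print(c,'top n',m.sum(),np.median(P[m,2]),cv2.minAreaRect(P[m,:2].astype(np.float32)*1000))
    m=sel(.4,.75,-.15,.25,.143,.175)
    print('cover',m.sum(),np.median(P[m,2]),cv2.minAreaRect(P[m,:2].astype(np.float32)*1000))
    m=sel(.48,.66,.28,.45,.044,.06)
    print('stand',m.sum(),np.median(P[m,2]),cv2.minAreaRect(P[m,:2].astype(np.float32)*1000))
    yel=(C[:,0]>120)&(C[:,2]<70)&(C[:,1]>80)
    m=sel(.4,.75,-.15,.5,.04,.16)&yel; 
    for a,b in((-.15,.1),(.28,.45)):
        q=m&(P[:,1]>a)&(P[:,1]<b); print('yellow',q.sum(),P[q].mean(0),P[q].min(0),P[q].max(0))
    m=sel(.4,.75,-.2,.4,.01,.3); H=P[m]; print('bench z',np.median(P[sel(.3,.9,-.4,.5,-.02,.02)][:,2]))
s=np.load('wrist.npy',allow_pickle=True).item(); T=r.get_state(); Rt=rot(T['eef_rot']); print('cam in tool',Rt.T@(np.array(s['origin'])-T['tool_pos']),'\n',Rt.T@rot(s['attitude']))
```

```text
scene top n 3239 0.12154103707105879 ((535.1984252929688, 87.57684326171875), (204.46083068847656, 230.98316955566406), 5.561830520629883)
cover 1034 0.15881424481040302 ((538.9107666015625, 47.73016357421875), (103.62925720214844, 111.21197509765625), 6.168728828430176)
stand 680 0.05285047952862121 ((581.8001098632812, 367.90203857421875), (166.116943359375, 48.444847106933594), 10.163942337036133)<stdin>:16: RuntimeWarning: Mean of empty slice.
  ret = um.true_divide(
Traceback (most recent call last):
ValueError: zero-size array to reduction operation minimum which has no identity
```

Call:
play_rows(commands=[{"delta_rot":[0,0,0],"travel":[0.3,-0.3,-0.4],"gripper":-1},{"delta_rot":[0,0,0],"travel":[0.6,-0.6,-0.4],"gripper":-1},{"delta_rot":[0,0,0],"travel":[0.9,-0.9,-0.4],"gripper":-1},{"delta_rot":[0,0,0],"travel":[1,-1,-0.4],"gripper":-1}])

```text
clock: 2.3
tool_pos: [0.3008, -0.3955, 0.2994]
eef_rot: [0.985, 0.17, 0.001, 0.0]
contact_force: [0.5, -1.0, -0.0]
opening: 0.569
```

Call:
play_rows(commands=[{"delta_rot":[0,0,0],"travel":[0.3,-0.3,0],"gripper":-1},{"delta_rot":[0,0,0],"travel":[0.6,-0.6,0],"gripper":-1},{"delta_rot":[0,0,0],"travel":[0.9,-0.9,0],"gripper":-1},{"delta_rot":[0,0,0],"travel":[1,-1,0],"gripper":-1}])

```text
clock: 2.8
tool_pos: [0.3926, -0.2031, 0.2991]
eef_rot: [0.985, 0.172, 0.001, -0.0]
contact_force: [-0.4, -0.9, -0.2]
opening: 0.116
```

Run:
```python
from h import *
np.set_printoptions(precision=4,suppress=True)
s=viewer.snapshot('wrist'); T=r.get_state(); Rt=rot(T['eef_rot']); print(T['tool_pos'],T['eef_rot'],T['clock'],T['q'],T['contact_force'])
print('cam in tool',Rt.T@(np.array(s['origin'])-T['tool_pos']),'\n',Rt.T@rot(s['attitude']))
np.save('w1.npy',s,allow_pickle=True)
save(s,'w1.png',k=1.4)
for l in ['bay_rim','cover_press','reset_mouth','reset_top','unit']:
    for d in viewer.pinpoint('wrist',l)[:3]: print(l,np.round(d['conf'],2),np.round(d['at'],1),world(s,*d['at']))
```

```text
[ 0.3937 -0.2012  0.2992] [ 0.985   0.1728  0.0013 -0.0009] 2.85 [ 0.5477  0.3702 -0.2499  2.0034  0.1235  0.7808 -0.9971] [0.445  2.3005 0.5403]
cam in tool [ 0.0791  0.0009 -0.1458] 
 [[-0.0022  0.9513  0.3083]
 [ 1.      0.0023 -0.0001]
 [-0.0008  0.3083 -0.9513]]
cover_press 0.88 [ 33.  143.9] [0.3185 0.1341 0.0238]
unit 0.56 [243.8  31.9] [ 0.553  -0.0961  0.    ]
```

View pics/w1.png

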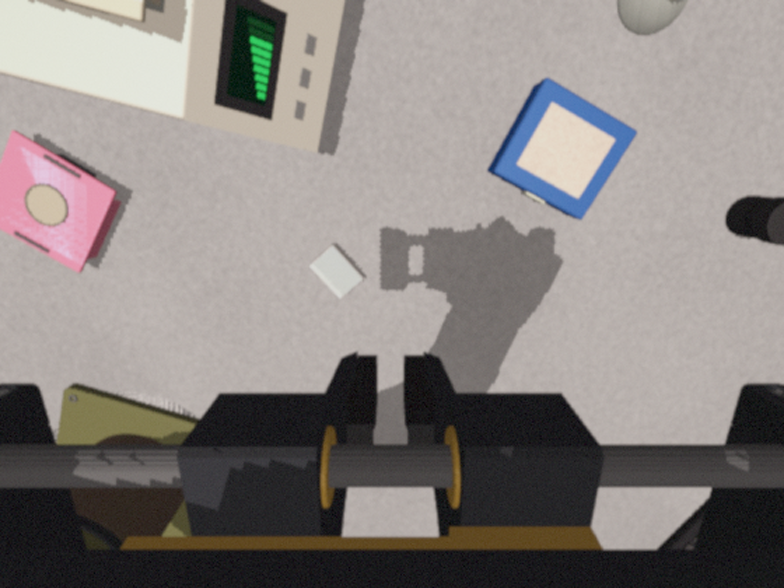

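The wrist camera sees the panel's display and the pink decoy. The hand view looks ahead along tool +x. I'll move on to see the cover and the hole.

Call:
play_rows(commands=[{"delta_rot":[0,0,0.04],"travel":[0.3,-0.28,0],"gripper":-1},{"delta_rot":[0,0,0.075],"travel":[0.6,-0.56,0],"gripper":-1},{"delta_rot":[0,0,0.075],"travel":[0.9,-0.8,0],"gripper":-1},{"delta_rot":[0,0,0.075],"travel":[1,-0.86,0],"gripper":-1},{"delta_rot":[0,0,0.075],"travel":[1,-0.86,0],"gripper":-1}])

```text
clock: 3.72
tool_pos: [0.4898, -0.0361, 0.2984]
eef_rot: [0.999, 0.051, -0.0, 0.0]
contact_force: [-0.9, -0.3, 0.3]
opening: 0.009
```

Run:
```python
from h import *
np.set_printoptions(precision=4,suppress=True)
s=viewer.snapshot('wrist'); T=r.get_state(); Rt=rot(T['eef_rot']); print(T['tool_pos'],T['eef_rot'],T['clock'],T['contact_force'])
np.save('w2.npy',s,allow_pickle=True)
save(s,'w2.png',k=1.4)
for l in ['bay_rim','cover_press','reset_mouth','reset_top','unit']:
    for d in viewer.pinpoint('wrist',l)[:3]: print(l,np.round(d['conf'],2),np.round(d['at'],1),world(s,*d['at']))
P=cloud(s).reshape(-1,3)
def sel(x0,x1,y0,y1,z0,z1): return (P[:,0]>x0)&(P[:,0]<x1)&(P[:,1]>y0)&(P[:,1]<y1)&(P[:,2]>z0)&(P[:,2]<z1)
m=sel(.4,.75,-.15,.25,.113,.127); print('top',m.sum(),np.median(P[m,2]),cv2.minAreaRect(P[m,:2].astype(np.float32)*1000))
m=sel(.45,.75,-.03,.25,.15,.17); print('cover',m.sum(),np.median(P[m,2]),cv2.minAreaRect(P[m,:2].astype(np.float32)*1000))
hsv=cv2.cvtColor(s['color'],cv2.COLOR_RGB2HSV).reshape(-1,3)
m=sel(.55,.68,-.12,.0,.05,.11)&(hsv[:,1]>130)&(hsv[:,0]>18)&(hsv[:,0]<35)
v,u=np.unravel_index(np.where(m)[0],(420,560))
print('yellow',m.sum(),u.mean(),v.mean(),u.min(),u.max(),v.min(),v.max(),P[m].mean(0))
m=sel(.5,.68,-.1,.0,.055,.115); A=np.c_[P[m,:2],np.ones(m.sum())]; k=np.linalg.lstsq(A,P[m,2],rcond=None)[0]; n=np.r_[-k[:2],1]; print('panel normal',n/np.linalg.norm(n))
```

```text
[ 0.4889 -0.0374  0.2984] [ 0.9987  0.0503 -0.0007  0.0006] 3.775 [-0.2592  0.6107 -0.2084]
bay_rim 0.26 [480.7 165.5] [ 0.5341 -0.3113  0.0364]
cover_press 0.75 [160.9 270.5] [0.3174 0.1351 0.0236]
cover_press 0.59 [194.3 144.8] [0.536  0.0492 0.1587]
reset_mouth 0.91 [303.7  78. ] [ 0.6135 -0.0514  0.0792]
unit 0.87 [327.2 131.1] [ 0.5582 -0.0905  0.0565]
top 28594 0.12014967555566317 ((534.9363403320312, 86.82380676269531), (200.36181640625, 225.70587158203125), 6.077970504760742)
cover 11849 0.15761743322542454 ((538.8416137695312, 49.896244049072266), (99.07422637939453, 104.34806823730469), 5.988088130950928)
yellow 118 303.2118644067797 79.1864406779661 298 309 71 88 [ 0.6115 -0.0507  0.086 ]
panel normal [ 0.0737 -0.6388  0.7658]
```

View pics/w2.png

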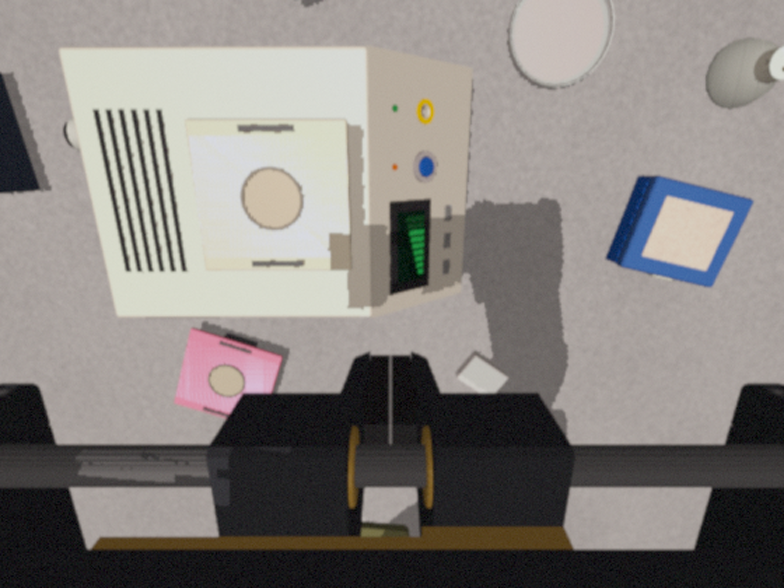

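The picture shows the cover disc at (271,198)/1.4, the yellow ring at (426,111)/1.4 and the blue shutter at (426,166)/1.4. The depth fit, the unit geometry and the ring agree to about 1 mm: yaw 6°, cover (0.539,0.050), hole (0.612,-0.0505,0.0845). Next I press the cover.

Call:
play_rows(commands=[{"delta_rot":[0,0,0],"travel":[0.2,-0.28,0.1],"gripper":-1},{"delta_rot":[0,0,0],"travel":[0.39,-0.546,0.35],"gripper":-1},{"delta_rot":[0,0,0],"travel":[0.39,-0.546,0.65],"gripper":-1},{"delta_rot":[0,0,0],"travel":[0.39,-0.546,0.8],"gripper":-1},{"delta_rot":[0,0,0],"travel":[0.39,-0.546,0.8],"gripper":-1},{"delta_rot":[0,0,0],"travel":[0.39,-0.546,0.8],"gripper":-1}])

```text
clock: 4.78
tool_pos: [0.5401, 0.0517, 0.1798]
eef_rot: [0.999, 0.051, 0.001, 0.0]
contact_force: [-0.3, -0.3, 0.8]
opening: 0.004
```

Call:
play_rows(commands=[{"delta_rot":[0,0,0],"travel":[-0.007,0.01,0.12],"gripper":-1},{"delta_rot":[0,0,0],"travel":[-0.007,0.01,0.15],"gripper":-1},{"delta_rot":[0,0,0],"travel":[-0.007,0.01,0.17],"gripper":-1},{"delta_rot":[0,0,0],"travel":[-0.007,0.01,0.19],"gripper":-1},{"delta_rot":[0,0,0],"travel":[-0.007,0.01,0.205],"gripper":-1},{"delta_rot":[0,0,0],"travel":[-0.007,0.01,0.215],"gripper":-1},{"delta_rot":[0,0,0],"travel":[-0.007,0.01,0.22],"gripper":-1},{"delta_rot":[0,0,0],"travel":[-0.007,0.01,0.22],"gripper":-1}])

```text
clock: 5.78
tool_pos: [0.5385, 0.0506, 0.1478]
eef_rot: [0.999, 0.052, 0.001, 0.0]
contact_force: [-4.8, 0.1, 19.5]
opening: 0.006
```

Call:
play_rows(commands=[{"delta_rot":[0,0,0],"travel":[0,0,0.008],"gripper":-1},{"delta_rot":[0,0,0],"travel":[0,0,0.008],"gripper":-1}])

```text
clock: 6.02
tool_pos: [0.5385, 0.0506, 0.1477]
eef_rot: [0.999, 0.052, 0.001, 0.0]
contact_force: [-6.6, -0.1, 28.3]
opening: 0.006
```

Call:
play_rows(commands=[{"delta_rot":[0,0,0],"travel":[0,0,-0.2],"gripper":-1},{"delta_rot":[0,0,0],"travel":[0,0,-0.6],"gripper":-1},{"delta_rot":[0,0,0],"travel":[-0.4,0,-0.8],"gripper":-1},{"delta_rot":[0,0,0],"travel":[-0.4,0,-0.8],"gripper":-1},{"delta_rot":[0,0,0],"travel":[-0.4,0,-0.8],"gripper":-1}])

```text
clock: 6.65
tool_pos: [0.4791, 0.0444, 0.2646]
eef_rot: [0.999, 0.052, 0.001, -0.0]
contact_force: [-0.0, 0.1, -0.1]
opening: 0.006
```

Run:
```python
from h import *
np.set_printoptions(precision=4,suppress=True)
s=viewer.snapshot('wrist'); T=r.get_state(); print(T['tool_pos'],T['eef_rot'],T['clock'],T['contact_force'])
np.save('w3.npy',s,allow_pickle=True)
P=cloud(s).reshape(-1,3)
def sel(x0,x1,y0,y1,z0,z1): return (P[:,0]>x0)&(P[:,0]<x1)&(P[:,1]>y0)&(P[:,1]<y1)&(P[:,2]>z0)&(P[:,2]<z1)
m=sel(.48,.75,-.02,.25,.138,.17); Q=P[m]; print('cover',m.sum(),np.median(Q[:,2]),cv2.minAreaRect(Q[:,:2].astype(np.float32)*1000))
for dx in(-.035,.035):
  for dy in(-.035,.035):
    k=np.hypot(Q[:,0]-.539-dx,Q[:,1]-.05-dy)<.012; print(dx,dy,k.sum(),np.median(Q[k,2]) if k.any() else 0)
k=sel(.45,.7,.12,.25,.11,.13);print('housing',k.sum(),np.median(P[k,2]))
for l in ['stand','well','pin_mid','driver_mid']:
    for c in ['wrist']:
        for d in viewer.pinpoint(c,l)[:2] if l!='well' else []: print(l,np.round(d['conf'],2),np.round(d['at'],1),world(s,*d['at']))
# stand from fixed cams
for c in ['scene','side']:
    s=np.load(c+'.npy',allow_pickle=True).item(); P=cloud(s).reshape(-1,3); hsv=cv2.cvtColor(s['color'],cv2.COLOR_RGB2HSV).reshape(-1,3)
    m=sel(.46,.68,.28,.45,.044,.06)&(hsv[:,2]<90); Q=P[m]; print(c,m.sum(),cv2.minAreaRect(Q[:,:2].astype(np.float32)*1000))
    m=sel(.46,.68,.28,.45,.07,.15)&(hsv[:,0]>15)&(hsv[:,0]<40)&(hsv[:,1]>120); print('pin',m.sum(),P[m].mean(0) if m.any() else 0)
```

```text
[0.4795 0.0445 0.2642] [ 0.9987  0.0516  0.0002 -0.    ] 6.7 [ 0.4805  0.936  -0.12  ]
cover 13903 0.14725641740862871 ((537.63720703125, 49.931541442871094), (98.86836242675781, 104.33314514160156), 5.966104030609131)
-0.035 -0.035 536 0.14716723124455666
-0.035 0.035 549 0.14713368009631106
0.035 -0.035 686 0.14715407287804733
0.035 0.035 672 0.14717305146724188
housing 16749 0.12027665259269993
stand 0.89 [40.2 92.2] [0.557  0.3412 0.0277]
pin_mid 0.35 [404.4 275.6] [ 0.352  -0.1586  0.016 ]
driver_mid 0.31 [ 27.5 120.9] [0.5241 0.3416 0.0524]
scene 588 ((591.1011352539062, 370.77581787109375), (185.3232879638672, 46.1827278137207), 10.300832748413086)
pin 66 [0.5288 0.3611 0.1068]
side 253 ((590.8860473632812, 367.5260009765625), (182.5794219970703, 54.45037841796875), 12.32266902923584)
pin 54 [0.5264 0.3521 0.1026]
```

Cover plate is at 0.1472 in all four corners, so it is home. Now to the stand.

Call:
play_rows(commands=[{"delta_rot":[0,0,0],"travel":[0,-0.3,-0.13],"gripper":-1},{"delta_rot":[0,0,0],"travel":[0,-0.65,-0.27],"gripper":-1},{"delta_rot":[0,0,0],"travel":[0,-0.94,-0.27],"gripper":-1}])

```text
clock: 7.22
tool_pos: [0.4653, 0.1874, 0.3058]
eef_rot: [0.999, 0.052, 0.001, -0.001]
contact_force: [1.1, -0.1, -0.5]
opening: 0.008
```

Call:
play_rows(commands=[{"delta_rot":[0,0,-0.02],"travel":[0,-0.4,0],"gripper":0},{"delta_rot":[0,0,-0.024],"travel":[0,-0.75,0],"gripper":0},{"delta_rot":[0,0,-0.024],"travel":[0,-0.94,0],"gripper":0},{"delta_rot":[0,0,-0.024],"travel":[0,-0.94,0],"gripper":0},{"delta_rot":[0,0,-0.024],"travel":[0,-0.94,0],"gripper":0}])

```text
clock: 7.85
tool_pos: [0.4503, 0.3233, 0.3043]
eef_rot: [0.996, 0.088, -0.0, 0.001]
contact_force: [-0.2, -1.4, -0.1]
opening: 0.498
```

Run:
```python
from h import *
np.set_printoptions(precision=4,suppress=True)
s=viewer.snapshot('wrist'); T=r.get_state(); print(T['tool_pos'],T['eef_rot'],T['clock'],T['contact_force'],T['opening'])
np.save('w4.npy',s,allow_pickle=True); save(s,'w4.png',k=1.4)
P=cloud(s).reshape(-1,3); hsv=cv2.cvtColor(s['color'],cv2.COLOR_RGB2HSV).reshape(-1,3)
def sel(x0,x1,y0,y1,z0,z1): return (P[:,0]>x0)&(P[:,0]<x1)&(P[:,1]>y0)&(P[:,1]<y1)&(P[:,2]>z0)&(P[:,2]<z1)
m=sel(.46,.65,.3,.45,.046,.058); Q=P[m]; print('stand',m.sum(),np.median(Q[:,2]),cv2.minAreaRect(Q[:,:2].astype(np.float32)*1000))
for a,b in((.065,.085),(.085,.105),(.105,.125),(.128,.14)):
    m=sel(.48,.57,.3,.42,a,b); q=P[m]; print('pin',a,m.sum(),q.mean(0) if len(q) else 0, q.min(0) if len(q) else 0,q.max(0) if len(q) else 0)
for l in ['well','pin_mid','stand']:
    if l=='well': continue
    for d in viewer.pinpoint('wrist',l)[:2]: print(l,np.round(d['conf'],2),np.round(d['at'],1),world(s,*d['at']))
for d in viewer.outline_of('wrist','pin_mid')[:1]: print(d['conf'],d['at'],d['pixels'].sum())
```

```text
[0.4504 0.323  0.3045] [ 0.9961  0.0879 -0.0002  0.0009] 7.9 [-0.531  -0.6681 -0.3961] 0.4998986968558974
stand 3115 0.051795212361202825 ((556.4894409179688, 365.0643615722656), (110.02658081054688, 45.78020477294922), 10.204414367675781)
pin 0.065 4 [0.5248 0.3546 0.0749] [0.5216 0.3537 0.0656] [0.5301 0.3562 0.0816]
pin 0.085 7 [0.5281 0.3539 0.0922] [0.5245 0.353  0.0869] [0.5317 0.3559 0.0977]
pin 0.105 6 [0.5271 0.3532 0.1177] [0.5234 0.3528 0.1071] [0.5298 0.354  0.1237]
pin 0.128 120 [0.5268 0.3587 0.1332] [0.5208 0.3532 0.1283] [0.5327 0.3647 0.1358]
pin_mid 0.71 [260.5 116.1] [0.5262 0.3558 0.1335]
stand 0.69 [266.8  93.2] [0.5537 0.3568 0.0521]
0.66 [258.8, 116.4] 133
```

View pics/w4.png

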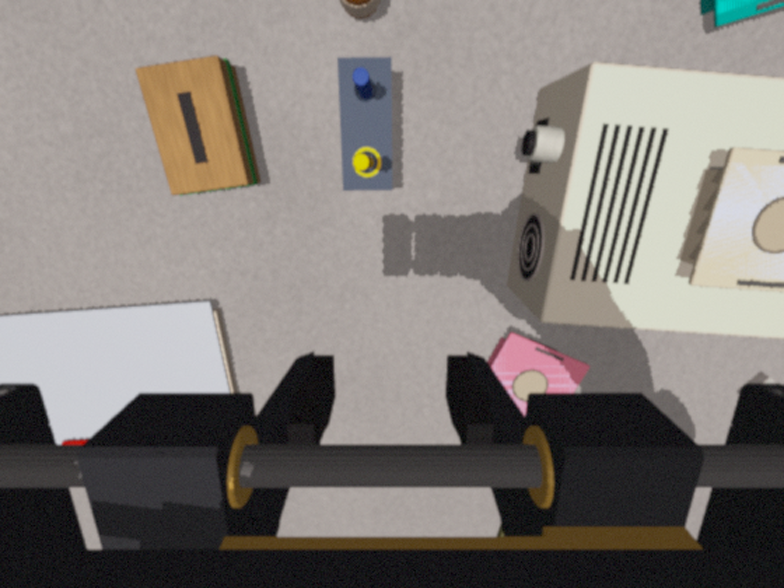

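The stand is at (365,123)/1.4 and the yellow pin's top at (361,162)/1.4. Depth puts the pin at (0.527,0.359), which agrees with the stand fit. Going above it, then down.

Call:
play_rows(commands=[{"delta_rot":[0,0,0],"travel":[0.3,-0.08,0.1],"gripper":0},{"delta_rot":[0,0,0],"travel":[0.544,-0.147,0.4],"gripper":0},{"delta_rot":[0,0,0],"travel":[0.544,-0.147,0.7],"gripper":0},{"delta_rot":[0,0,0],"travel":[0.544,-0.147,0.8],"gripper":0},{"delta_rot":[0,0,0],"travel":[0.544,-0.147,0.8],"gripper":0},{"delta_rot":[0,0,0],"travel":[0.544,-0.147,0.8],"gripper":0}])

```text
clock: 8.8
tool_pos: [0.527, 0.3617, 0.1872]
eef_rot: [0.996, 0.089, 0.002, -0.001]
contact_force: [-0.4, -0.1, 0.9]
opening: 0.501
```

Run:
```python
from h import *
np.set_printoptions(precision=4,suppress=True)
s=viewer.snapshot('wrist'); T=r.get_state(); print(T['tool_pos'],T['eef_rot'],T['opening'])
P=cloud(s).reshape(-1,3)
m=(abs(P[:,0]-.527)<.02)&(abs(P[:,1]-.359)<.02)&(P[:,2]>.126)&(P[:,2]<.142); q=P[m]; print(m.sum(),q.mean(0),q.min(0),q.max(0))
print(rot(T['eef_rot']).T@(np.array([.5269,.3593,.087])-T['tool_pos']))
```

```text
[0.527  0.3619 0.1873] [ 0.996   0.0891  0.0017 -0.001 ] 0.4924517676225273
243 [0.528  0.3591 0.1328] [0.5214 0.353  0.1262] [0.5329 0.365  0.1353]
[-0.0009  0.0027  0.1003]
```

Call:
play_rows(commands=[{"delta_rot":[0,0,0],"travel":[-0.003,0.018,0.2],"gripper":0},{"delta_rot":[0,0,0],"travel":[-0.003,0.018,0.45],"gripper":0},{"delta_rot":[0,0,0],"travel":[-0.003,0.018,0.669],"gripper":0},{"delta_rot":[0,0,0],"travel":[-0.003,0.018,0.669],"gripper":0},{"delta_rot":[0,0,0],"travel":[-0.003,0.018,0.669],"gripper":-0.4},{"delta_rot":[0,0,0],"travel":[-0.003,0.018,0.669],"gripper":-1},{"delta_rot":[0,0,0],"travel":[-0.003,0.018,0.669],"gripper":-1},{"delta_rot":[0,0,0],"travel":[-0.003,0.018,0.669],"gripper":-1},{"delta_rot":[0,0,0],"travel":[-0.003,0.018,0.669],"gripper":-1},{"delta_rot":[0,0,0],"travel":[-0.003,0.018,0.669],"gripper":-1}], force=30)

```text
clock: 10.1
tool_pos: [0.5267, 0.3587, 0.0855]
eef_rot: [0.996, 0.089, 0.001, -0.0]
contact_force: [-0.2, -0.4, 6.5]
opening: 0.128
```

Run:
```python
from h import *
np.set_printoptions(precision=4,suppress=True)
T=r.get_state(); print(T)
```

```text
{'clock': 10.1, 'q': array([-0.5839,  0.9021, -0.1595,  1.6399,  0.218 ,  0.6156, -2.2543]), 'qd': array([-0.0009,  0.0006,  0.0005,  0.0006,  0.0008,  0.0007, -0.0012]), 'joint_torque': array([ -0.1085, -53.8541,  -0.9125, -10.5221,   0.0265,  -0.3031,
        -0.0003]), 'tool_pos': array([0.5267, 0.3587, 0.0855]), 'eef_rot': array([ 0.996 ,  0.0891,  0.0006, -0.0003]), 'contact_force': array([-0.2096, -0.4372,  6.4619]), 'moment': array([-0.0691,  0.0995,  0.0027]), 'opening': 0.12774100281614525}
```

Gripped (11 mm opening). Lift and carry over the unit.

Call:
play_rows(commands=[{"delta_rot":[0,0,0],"travel":[0,0,-0.1],"gripper":-1},{"delta_rot":[0,0,0],"travel":[0,0,-0.3],"gripper":-1},{"delta_rot":[0,0,0],"travel":[0,0,-0.6],"gripper":-1},{"delta_rot":[0,0,0],"travel":[0,0,-0.9],"gripper":-1},{"delta_rot":[0,0,0],"travel":[0,0,-1],"gripper":-1}], force=40)

```text
clock: 10.72
tool_pos: [0.5272, 0.3593, 0.2382]
eef_rot: [0.996, 0.089, 0.002, -0.002]
contact_force: [0.0, -0.6, -1.4]
opening: 0.123
```

Call:
play_rows(commands=[{"delta_rot":[0,0,0],"travel":[0,0.1,-0.25],"gripper":-1},{"delta_rot":[0,0,0],"travel":[0,0.35,-0.43],"gripper":-1},{"delta_rot":[0,0,0],"travel":[0,0.7,-0.43],"gripper":-1},{"delta_rot":[0,0,0],"travel":[0,1,-0.43],"gripper":-1}])

```text
clock: 11.22
tool_pos: [0.5526, 0.2084, 0.2988]
eef_rot: [0.996, 0.089, -0.0, 0.001]
contact_force: [0.6, -0.3, -0.2]
opening: 0.124
```

Call:
play_rows(commands=[{"delta_rot":[0,0,0],"travel":[0,0.35,0],"gripper":-1},{"delta_rot":[0,0,0],"travel":[0,0.7,0],"gripper":-1},{"delta_rot":[0,0,0],"travel":[0,1,0],"gripper":-1}])

```text
clock: 11.6
tool_pos: [0.5789, 0.0606, 0.2984]
eef_rot: [0.996, 0.089, -0.001, 0.0]
contact_force: [0.3, -0.5, -0.6]
opening: 0.124
```

Call:
play_rows(commands=[{"delta_rot":[0,0,0.012],"travel":[0,0.35,0],"gripper":-1},{"delta_rot":[0,0,0.023],"travel":[0,0.7,0],"gripper":-1},{"delta_rot":[0,0,0.023],"travel":[0,1,0],"gripper":-1},{"delta_rot":[0,0,0.023],"travel":[0,1,0],"gripper":-1}])

```text
clock: 12.1
tool_pos: [0.6053, -0.0903, 0.298]
eef_rot: [0.999, 0.049, -0.001, 0.002]
contact_force: [-0.1, 0.9, -0.9]
opening: 0.119
```

Call:
play_rows(commands=[{"delta_rot":[0.05,0,0],"travel":[0,0.15,0],"gripper":-1},{"delta_rot":[0.1,0,0],"travel":[0,0.3,0],"gripper":-1},{"delta_rot":[0.15,0,0],"travel":[0,0.45,0],"gripper":-1},{"delta_rot":[0.2,0,0],"travel":[0,0.45,0],"gripper":-1},{"delta_rot":[0.222,0,0],"travel":[0,0.45,0],"gripper":-1},{"delta_rot":[0.222,0,0],"travel":[0,0.45,0],"gripper":-1},{"delta_rot":[0.222,0,0],"travel":[0,0.45,0],"gripper":-1}])

```text
clock: 12.98
tool_pos: [0.6134, -0.1498, 0.2997]
eef_rot: [0.938, 0.051, -0.018, -0.341]
contact_force: [0.6, -0.3, -0.0]
opening: 0.128
```

```bash
cat > hole.py <<'E'
from h import *
import sys
np.set_printoptions(precision=4,suppress=True)
s=viewer.snapshot('wrist'); T=r.get_state(); Rt=rot(T['eef_rot']); print(T['tool_pos'],T['eef_rot'],T['clock'],T['opening'],T['q'],T['contact_force'])
np.save(sys.argv[1]+'.npy',s,allow_pickle=True); save(s,sys.argv[1]+'.png',k=1.4)
P=cloud(s).reshape(-1,3); hsv=cv2.cvtColor(s['color'],cv2.COLOR_RGB2HSV).reshape(-1,3)
yl=(hsv[:,1]>120)&(hsv[:,0]>18)&(hsv[:,0]<35)&(np.abs(P-[.612,-.0505,.0845]).max(1)<.02)
v,u=np.unravel_index(np.where(yl)[0],(420,560))
if len(u):
    (a,b),_,_=cv2.minAreaRect(np.c_[u,v].astype(np.float32)); print('ring',yl.sum(),a,b,u.min(),u.max(),v.min(),v.max(),P[yl].mean(0))
    n=np.array([.0672,-.6393,.766]); M0=np.array([.612,-.0505,.0845]); o,d=ray(s,a,b); print('ring ctr on panel',o+d*((M0-o)@n)/(d@n))
for l in['reset_mouth','pin_tip','pin_mid']:
    for d in viewer.pinpoint('wrist',l)[:2]: print(l,round(d['conf'],2),np.round(d['at'],1),world(s,*d['at']))
print('pin dir',Rt[:,2],'tip est',T['tool_pos']+Rt@[.0003,0,.0815])
E
python3 hole.py w5
```

```text
[ 0.6135 -0.1497  0.3001] [ 0.9385  0.0514 -0.0181 -0.341 ] 13.025 0.12041956775972566 [ 0.6529  0.887  -0.4692  1.1994 -0.2794  1.4129 -1.0861] [-0.5542  0.1321 -0.2135]
ring 108 327.75 175.25001525878906 321 335 169 182 [ 0.6117 -0.0508  0.0855]
ring ctr on panel [ 0.6115 -0.0506  0.0845]
reset_mouth 0.97 [328.1 173.7] [ 0.6114 -0.0464  0.0767]
pin_tip 0.97 [276.1 219.1] [ 0.5434 -0.0015  0.1203]
pin_mid 0.74 [277.3 257.2] [ 0.6186 -0.1459  0.2974]
pin_mid 0.22 [465. 116.] [ 0.697  -0.1706  0.013 ]
pin dir [-0.0691  0.6381 -0.7668] tip est [ 0.6082 -0.0976  0.2376]
```

View pics/w5.png

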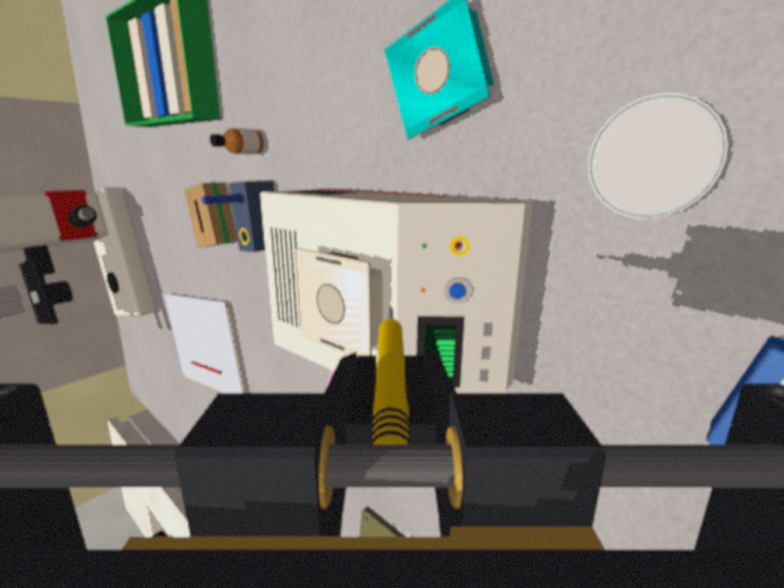

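```bash
cat > go.py <<'E'
from h import *
import sys
np.set_printoptions(precision=4,suppress=True)
T=r.get_state(); Rt=rot(T['eef_rot']); n=np.array([.0672,-.6393,.766]); M=np.array([.6115,-.0506,.0845])
tip=T['tool_pos']+Rt@[.0003,0,.0815]
for h in map(float,sys.argv[1:]): print(h,'units',Rt.T@(M+n*h-tip)/.15)
s=np.load('w5.npy',allow_pickle=True).item(); print('tip px',proj(s,tip))
E
python3 go.py 0.02
```

```text
0.02 units [0.0552 0.4139 0.851 ]
tip px (np.float64(279.34146197757894), np.float64(220.0415478736259))
```

The picture shows the pin held straight, with its tip at (390,310)/1.4, the yellow ring with the red button at (459,246)/1.4 and blue shutter at (457,291)/1.4. Predicted tip pixel is (279,220) and seen is (279,221), so they match. Going to hover 20 mm above the mouth.

Call:
play_rows(commands=[{"delta_rot":[0,0,0],"travel":[0.055,0.2,0.1],"gripper":-1},{"delta_rot":[0,0,0],"travel":[0.055,0.414,0.35],"gripper":-1},{"delta_rot":[0,0,0],"travel":[0.055,0.414,0.65],"gripper":-1},{"delta_rot":[0,0,0],"travel":[0.055,0.414,0.85],"gripper":-1},{"delta_rot":[0,0,0],"travel":[0.055,0.414,0.85],"gripper":-1},{"delta_rot":[0,0,0],"travel":[0.055,0.414,0.85],"gripper":-1},{"delta_rot":[0,0,0],"travel":[0.055,0.414,0.85],"gripper":-1}])

```text
clock: 14.05
tool_pos: [0.6188, -0.1182, 0.1628]
eef_rot: [0.939, 0.05, -0.017, -0.34]
contact_force: [-0.7, -0.2, -1.0]
opening: 0.126
```

```bash
python3 hole.py w6; python3 go.py 0.02 0.003 -0.016
python3 - <<'E'
from h import *
s=np.load('w6.npy',allow_pickle=True).item(); save(s,'w6c.png',(200,120,380,255),4)
T=r.get_state(); Rt=rot(T['eef_rot']); tip=T['tool_pos']+Rt@[.0003,0,.0815]; print(proj(s,tip),proj(s,[.6115,-.0506,.0845]))
E
```

```text
[ 0.6186 -0.118   0.1626] [ 0.9388  0.0496 -0.0169 -0.3403] 14.1 0.12538623089333076 [ 0.6217  1.0246 -0.4662  1.3435 -0.2593  1.1398 -1.0143] [0.2174 0.533  0.0513]
ring 217 277.0 212.5 267 287 203 222 [ 0.6124 -0.0514  0.0858]
ring ctr on panel [ 0.6113 -0.0509  0.0843]
reset_mouth 0.87 [276.2 211.7] [ 0.6083 -0.0444  0.0774]
pin_tip 0.95 [277.1 221.4] [ 0.6134 -0.0666  0.103 ]
pin_mid 0.9 [280.1 257.5] [ 0.6242 -0.1157  0.1597]
pin_mid 0.46 [278.7 208.6] [ 0.6117 -0.0463  0.0765]
pin dir [-0.0654  0.6374 -0.7678] tip est [ 0.6136 -0.0661  0.1   ]
0.02 units [ 0.0004 -0.0107  0.0067]
0.003 units [ 0.0004 -0.0108  0.12  ]
-0.016 units [ 0.0004 -0.0111  0.2467]
tip px (np.float64(331.8419096150069), np.float64(178.62017421630463))
(np.float64(278.4893742880683), np.float64(220.2249370190998)) (np.float64(276.60861879425977), np.float64(212.26633230633567))
```

View pics/w6c.png

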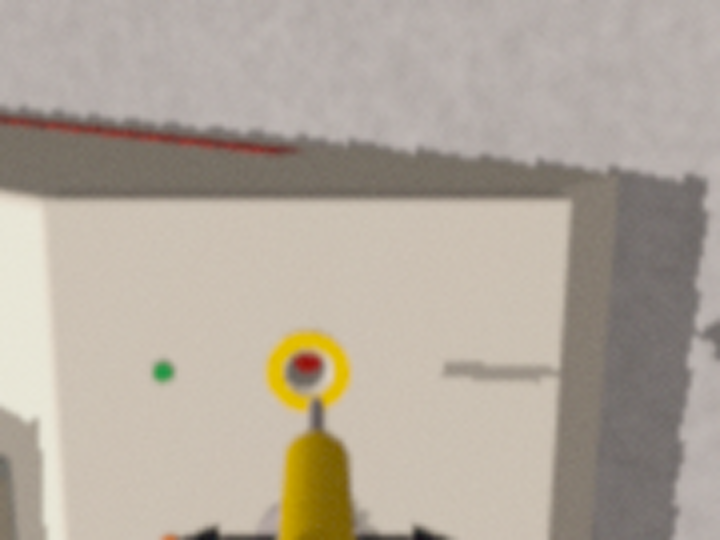

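Ring centre seen at (277.2,212.7) against predicted (276.6,212.3), and the tip matches too. Insert to 8 mm deep first.

Call:
play_rows(commands=[{"delta_rot":[0,0,0],"travel":[0.002,-0.01,0.02],"gripper":-1},{"delta_rot":[0,0,0],"travel":[0.002,-0.01,0.07],"gripper":-1},{"delta_rot":[0,0,0],"travel":[0.002,-0.01,0.12],"gripper":-1},{"delta_rot":[0,0,0],"travel":[0.002,-0.01,0.16],"gripper":-1},{"delta_rot":[0,0,0],"travel":[0.002,-0.01,0.193],"gripper":-1},{"delta_rot":[0,0,0],"travel":[0.002,-0.01,0.193],"gripper":-1}])

```text
clock: 15.0
tool_pos: [0.6159, -0.0967, 0.1401]
eef_rot: [0.938, 0.05, -0.018, -0.341]
contact_force: [0.1, 0.6, -1.7]
opening: 0.124
```

```bash
python3 go.py -0.008 -0.0135 -0.015; python3 -c "
from h import *
T=r.get_state();print(T['tool_pos'],rot(T['eef_rot']).T@T['contact_force'],T['clock'])"
```

```text
-0.008 units [ 0.0018  0.0012 -0.0077]
-0.0135 units [0.0019 0.0012 0.0289]
-0.015 units [0.0019 0.0012 0.0389]
tip px (np.float64(326.48751292479426), np.float64(174.0939107871783))
[ 0.61588922 -0.09672009  0.14006148] [0.12220497 0.61605508 1.64213187] 15.0
```

Call:
play_rows(commands=[{"delta_rot":[0,0,0],"travel":[0.002,0.001,0.015],"gripper":-1},{"delta_rot":[0,0,0],"travel":[0.002,0.001,0.03],"gripper":-1},{"delta_rot":[0,0,0],"travel":[0.002,0.001,0.04],"gripper":-1},{"delta_rot":[0,0,0],"travel":[0.002,0.001,0.04],"gripper":-1},{"delta_rot":[0,0,0],"travel":[0.002,0.001,0.04],"gripper":-1},{"delta_rot":[0,0,0],"travel":[0.002,0.001,0.04],"gripper":-1}])

```text
clock: 15.75
tool_pos: [0.6162, -0.0939, 0.1361]
eef_rot: [0.939, 0.05, -0.018, -0.341]
contact_force: [-2.0, -4.2, 4.7]
opening: 0.124
```

```bash
python3 go.py -0.015; python3 -c "
from h import *
T=r.get_state();print(T['tool_pos'],rot(T['eef_rot']).T@T['contact_force'],T['clock'])"
```

```text
-0.015 units [-0.003  -0.0019  0.0068]
tip px (np.float64(326.3042570752338), np.float64(172.86744136294215))
[ 0.61619656 -0.09387476  0.13612394] [-2.41137833  0.02514981 -6.09908781] 15.75
```

Axial force is 6 N, above the 3.6 N spring, at an estimated 14.0 mm depth, so it is at the stop. A little more, then hold.

Call:
play_rows(commands=[{"delta_rot":[0,0,0],"travel":[0,0,0.005],"gripper":-1},{"delta_rot":[0,0,0],"travel":[0,0,0.007],"gripper":-1},{"delta_rot":[0,0,0],"travel":[0,0,0.007],"gripper":-1},{"delta_rot":[0,0,0],"travel":[0,0,0.007],"gripper":-1},{"delta_rot":[0,0,0],"travel":[0,0,0.007],"gripper":-1},{"delta_rot":[0,0,0],"travel":[0,0,0.007],"gripper":-1},{"delta_rot":[0,0,0],"travel":[0,0,0.007],"gripper":-1},{"delta_rot":[0,0,0],"travel":[0,0,0.007],"gripper":-1},{"delta_rot":[0,0,0],"travel":[0,0,0.007],"gripper":-1},{"delta_rot":[0,0,0],"travel":[0,0,0.007],"gripper":-1},{"delta_rot":[0,0,0],"travel":[0,0,0.007],"gripper":-1}])

```text
clock: 17.12
tool_pos: [0.6164, -0.0937, 0.1359]
eef_rot: [0.939, 0.05, -0.017, -0.341]
contact_force: [-1.5, -6.4, 8.9]
opening: 0.125
```

```bash
python3 go.py -0.015; python3 -c "
from h import *
T=r.get_state();print(T['tool_pos'],rot(T['eef_rot']).T@T['contact_force'],T['clock'])"
```

```text
-0.015 units [-0.0046 -0.0025  0.0052]
tip px (np.float64(326.3534749104546), np.float64(172.64955106834557))
[ 0.61636653 -0.09374562  0.13590618] [ -2.16638206  -0.89613298 -10.79462652] 17.125
```

Hard stop at about 14.2 mm with 10.8 N, held for 1.3 s or more. Withdraw along the axis, straighten up and return toward the stand.

Call:
play_rows(commands=[{"delta_rot":[0,0,0],"travel":[0,0,-0.05],"gripper":-1},{"delta_rot":[0,0,0],"travel":[0,0,-0.15],"gripper":-1},{"delta_rot":[0,0,0],"travel":[0,0,-0.35],"gripper":-1},{"delta_rot":[0,0,0],"travel":[0,0,-0.65],"gripper":-1},{"delta_rot":[0,0,0],"travel":[0,0,-1],"gripper":-1},{"delta_rot":[0,0,0],"travel":[0,0,-1],"gripper":-1}])

```text
clock: 17.88
tool_pos: [0.6279, -0.1924, 0.2527]
eef_rot: [0.94, 0.049, -0.014, -0.339]
contact_force: [-0.6, 0.6, -0.9]
opening: 0.123
```

Call:
play_rows(commands=[{"delta_rot":[-0.05,0,0],"travel":[0,-0.05,-0.06],"gripper":-1},{"delta_rot":[-0.1,0,0],"travel":[0,-0.1,-0.12],"gripper":-1},{"delta_rot":[-0.15,0,0],"travel":[0,-0.21,-0.25],"gripper":-1},{"delta_rot":[-0.2,0,0],"travel":[0,-0.21,-0.25],"gripper":-1},{"delta_rot":[-0.222,0,0],"travel":[0,-0.21,-0.25],"gripper":-1},{"delta_rot":[-0.222,0,0],"travel":[0,-0.21,-0.25],"gripper":-1},{"delta_rot":[-0.222,0,0],"travel":[0,-0.21,-0.25],"gripper":-1}])

```text
clock: 18.75
tool_pos: [0.6255, -0.1888, 0.2979]
eef_rot: [0.999, 0.053, -0.001, -0.0]
contact_force: [0.0, -0.2, 0.4]
opening: 0.121
```

```bash
cat > st.py <<'E'
from h import *
import sys
np.set_printoptions(precision=4,suppress=True)
T=r.get_state(); Rt=rot(T['eef_rot']); print(T['tool_pos'],T['clock'],T['opening'],T['q'])
print('toolz',Rt[:,2],'yaw',np.degrees(np.arctan2(Rt[1,0],Rt[0,0])))
# rotvec to vertical with yaw 10.2
a=np.radians(10.2); G=np.array([[np.cos(a),np.sin(a),0],[np.sin(a),-np.cos(a),0],[0,0,-1]])
print('rot units',R.from_matrix(Rt.T@G).as_rotvec()/np.pi)
for z in map(float,sys.argv[1:]): print(z,'travel units',Rt.T@(np.array([.5271,.3590,z])-T['tool_pos'])/.15)
E
python3 st.py 0.3
```

```text
[ 0.6255 -0.1888  0.2979] 18.75 0.12055517393618032 [ 0.3215  0.6731 -0.1897  1.3937  0.1325  1.0892 -1.3546]
toolz [-0.0018  0.0008 -1.    ] yaw 6.051636743860963
rot units [-0.0003  0.0005 -0.023 ]
0.3 travel units [-0.2672 -3.7009 -0.0097]
```

Call:
play_rows(commands=[{"delta_rot":[0,0,0],"travel":[-0.03,-0.35,-0.02],"gripper":-1},{"delta_rot":[0,0,0],"travel":[-0.05,-0.7,-0.02],"gripper":-1},{"delta_rot":[0,0,0],"travel":[-0.07,-1,-0.02],"gripper":-1}])

```text
clock: 19.12
tool_pos: [0.5993, -0.0396, 0.3011]
eef_rot: [0.999, 0.052, -0.001, -0.001]
contact_force: [0.6, 0.1, -0.4]
opening: 0.125
```

Call:
play_rows(commands=[{"delta_rot":[0,0,0],"travel":[-0.03,-0.35,0],"gripper":-1},{"delta_rot":[0,0,0],"travel":[-0.05,-0.7,0],"gripper":-1},{"delta_rot":[0,0,0],"travel":[-0.07,-1,0],"gripper":-1}])

```text
clock: 19.5
tool_pos: [0.5732, 0.1086, 0.3011]
eef_rot: [0.999, 0.052, -0.001, -0.0]
contact_force: [0.7, 0.4, -0.1]
opening: 0.121
```

Call:
play_rows(commands=[{"delta_rot":[0,0,0],"travel":[-0.03,-0.35,0],"gripper":-1},{"delta_rot":[0,0,0],"travel":[-0.05,-0.7,0],"gripper":-1},{"delta_rot":[0,0,0],"travel":[-0.07,-1,0],"gripper":-1}])

```text
clock: 19.88
tool_pos: [0.5471, 0.2567, 0.3011]
eef_rot: [0.999, 0.052, -0.001, -0.0]
contact_force: [-0.5, -0.5, -0.1]
opening: 0.126
```

Call:
play_rows(commands=[{"delta_rot":[0,0,-0.01],"travel":[-0.03,-0.35,0],"gripper":-1},{"delta_rot":[0,0,-0.023],"travel":[-0.06,-0.7,0],"gripper":-1},{"delta_rot":[0,0,-0.023],"travel":[-0.06,-0.7,0],"gripper":-1},{"delta_rot":[0,0,-0.023],"travel":[-0.06,-0.7,0],"gripper":-1},{"delta_rot":[0,0,-0.023],"travel":[-0.06,-0.7,0],"gripper":-1}])

```text
clock: 20.5
tool_pos: [0.5282, 0.3568, 0.3014]
eef_rot: [0.996, 0.087, -0.0, 0.001]
contact_force: [0.0, -0.1, 0.2]
opening: 0.122
```

```bash
python3 st.py 0.15 0.0855
python3 - <<'E'
from h import *
s=viewer.snapshot('wrist'); save(s,'w7c.png',(180,120,380,270),4); np.save('w7.npy',s,allow_pickle=True)
T=r.get_state(); Rt=rot(T['eef_rot']); print(proj(s,T['tool_pos']+Rt@[.0003,0,.0815]),proj(s,[.5270,.3593,.052]))
for d in viewer.pinpoint('wrist','pin_tip')[:2]: print(d)
E
```

```text
[0.5282 0.3568 0.3014] 20.5 0.12235469071558602 [-0.5613  0.6448 -0.1968  1.4432  0.1358  1.0679 -2.1812]
toolz [-0.     -0.0015 -1.    ] yaw 10.014588019699746
rot units [ 0.0005  0.0001 -0.001 ]
0.15 travel units [-0.0041 -0.017   1.0096]
0.0855 travel units [-0.004  -0.0177  1.4395]
(np.float64(278.7669501156096), np.float64(219.9260381235455)) (np.float64(276.6462696648294), np.float64(179.2114911292747))
{'at': [280.1, 220.9], 'conf': 0.82}
{'at': [279.3, 254.5], 'conf': 0.69}
```

View pics/w7c.png

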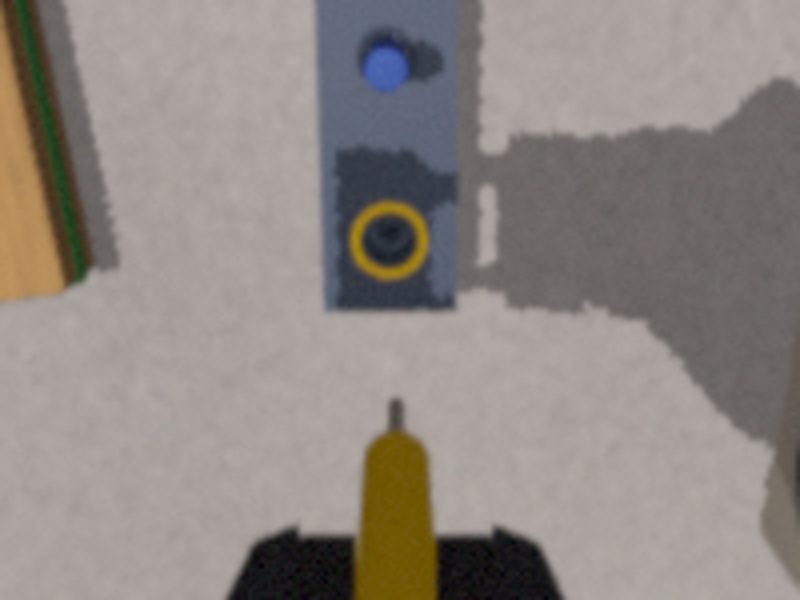

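Empty well ring at crop (390,241), i.e. px (277.5,180.3), and the pin tip at (279,220). Descend to just above the well and re-measure.

Call:
play_rows(commands=[{"delta_rot":[0,0,0],"travel":[-0.007,-0.014,0.3],"gripper":-1},{"delta_rot":[0,0,0],"travel":[-0.007,-0.014,0.65],"gripper":-1},{"delta_rot":[0,0,0],"travel":[-0.007,-0.014,0.9],"gripper":-1},{"delta_rot":[0,0,0],"travel":[-0.007,-0.014,0.98],"gripper":-1},{"delta_rot":[0,0,0],"travel":[-0.007,-0.014,0.98],"gripper":-1},{"delta_rot":[0,0,0],"travel":[-0.007,-0.014,0.98],"gripper":-1}])

```text
clock: 21.35
tool_pos: [0.5267, 0.3619, 0.1567]
eef_rot: [0.996, 0.089, 0.002, -0.001]
contact_force: [-0.9, -0.9, -0.4]
opening: 0.12
```

Run:
```python
from h import *
np.set_printoptions(precision=4,suppress=True)
s=viewer.snapshot('wrist'); save(s,'w8c.png',(200,150,360,270),5); np.save('w8.npy',s,allow_pickle=True)
T=r.get_state(); Rt=rot(T['eef_rot']); print(T['tool_pos'],Rt[:,2],'tip',T['tool_pos']+Rt@[.0003,0,.0815],proj(s,T['tool_pos']+Rt@[.0003,0,.0815]),proj(s,[.5265,.3585,.052]))
P=cloud(s); hsv=cv2.cvtColor(s['color'],cv2.COLOR_RGB2HSV)
m=(hsv[...,1]>120)&(hsv[...,0]>18)&(hsv[...,0]<35)&(P[...,2]<.06)&(P[...,2]>.045)
v,u=np.where(m); print(m.sum(),u.min(),u.max(),v.min(),v.max())
if len(u)>5:
    (a,b),ax,an=cv2.fitEllipse(np.c_[u,v].astype(np.float32)); print('ell',a,b,ax,atz(s,a,b,.052)); (a,b),rr=cv2.minEnclosingCircle(np.c_[u,v].astype(np.float32)); print('circ',a,b,rr,atz(s,a,b,.052))
s=np.load('w7.npy',allow_pickle=True).item(); print('w7',atz(s,277.5,180.25,.052))
Q=cloud(np.load('w8.npy',allow_pickle=True).item()).reshape(-1,3); k=(abs(Q[:,0]-.556)<.08)&(abs(Q[:,1]-.365)<.05)&(Q[:,2]>.046)&(Q[:,2]<.058); print(cv2.minAreaRect(Q[k,:2].astype(np.float32)*1000))
```

```text
[0.5266 0.3619 0.1567] [ 0.0028  0.0021 -1.    ] tip [0.5271 0.3621 0.0752] (np.float64(279.15172693867646), np.float64(219.86087978642288)) (np.float64(283.01365836415704), np.float64(212.58325757271427))
321 268 297 199 227
ell 282.66754150390625 212.6084747314453 (25.166339874267578, 26.06975746154785) [0.5264 0.3588 0.052 ]
circ 282.67242431640625 212.5 14.748978614807129 [0.5265 0.3588 0.052 ]
w7 [0.5258 0.3579 0.052 ]
((555.8304443359375, 364.37445068359375), (110.1410903930664, 46.12154769897461), 10.615941047668457)
```

View pics/w8c.png

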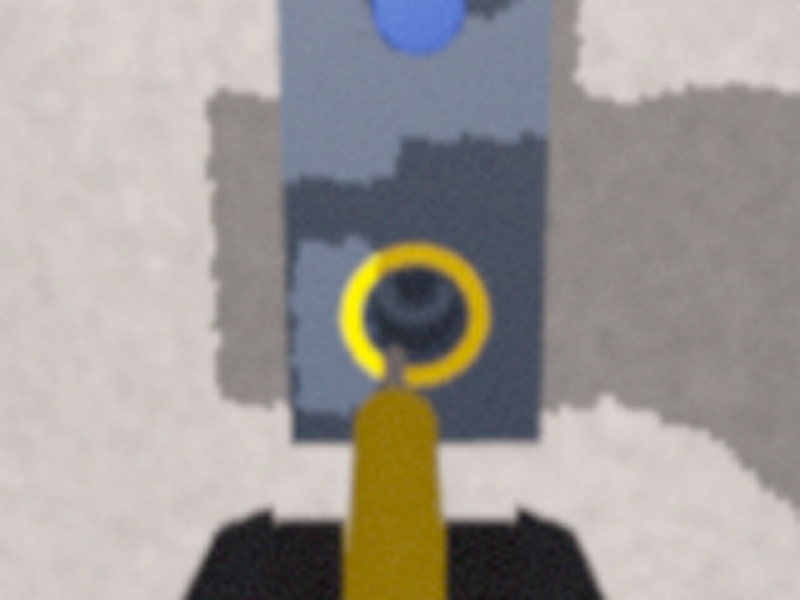

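Well centre is (0.5265,0.3588) and the tip is 3.3 mm off in y. Correct, and enter the mouth of the well.

Call:
play_rows(commands=[{"delta_rot":[0,0,0],"travel":[-0.001,0.022,0.0],"gripper":-1},{"delta_rot":[0,0,0],"travel":[-0.001,0.022,0.08],"gripper":-1},{"delta_rot":[0,0,0],"travel":[-0.001,0.022,0.16],"gripper":-1},{"delta_rot":[0,0,0],"travel":[-0.001,0.022,0.24],"gripper":-1},{"delta_rot":[0,0,0],"travel":[-0.001,0.022,0.24],"gripper":-1},{"delta_rot":[0,0,0],"travel":[-0.001,0.022,0.24],"gripper":-1}])

```text
clock: 22.15
tool_pos: [0.526, 0.358, 0.1187]
eef_rot: [0.996, 0.089, 0.0, 0.0]
contact_force: [0.4, -1.2, -0.2]
opening: 0.122
```

```bash
sed -i 's/.5271,.3590,z/.5265,.3588,z/' st.py; python3 st.py 0.095 0.0855
```

```text
[0.526  0.358  0.1187] 22.15 0.12213766273054871 [-0.5812  0.8542 -0.1638  1.6274  0.1979  0.6762 -2.2366]
toolz [ 0.0001 -0.     -1.    ] yaw 10.23662696045148
rot units [ 0.     -0.      0.0002]
0.095 travel units [ 0.0043 -0.0046  0.1578]
0.0855 travel units [ 0.0043 -0.0046  0.2212]
```

Call:
play_rows(commands=[{"delta_rot":[0,0,0],"travel":[0.004,-0.005,0.05],"gripper":-1},{"delta_rot":[0,0,0],"travel":[0.004,-0.005,0.09],"gripper":-1},{"delta_rot":[0,0,0],"travel":[0.004,-0.005,0.13],"gripper":-1},{"delta_rot":[0,0,0],"travel":[0.004,-0.005,0.17],"gripper":-1},{"delta_rot":[0,0,0],"travel":[0.004,-0.005,0.2],"gripper":-1},{"delta_rot":[0,0,0],"travel":[0.004,-0.005,0.215],"gripper":-1},{"delta_rot":[0,0,0],"travel":[0.004,-0.005,0.215],"gripper":-1}])

```text
clock: 23.02
tool_pos: [0.5263, 0.3587, 0.0864]
eef_rot: [0.996, 0.089, -0.0, 0.0]
contact_force: [0.0, -0.2, -0.5]
opening: 0.126
```

```bash
python3 st.py 0.0855;python3 -c "
from h import *
T=r.get_state();print(T['contact_force'])"
```

```text
[0.5263 0.3587 0.0864] 23.025 0.1256872746452086 [-0.5875  0.9009 -0.1534  1.639   0.2084  0.618  -2.2461]
toolz [-0.0001 -0.0002 -1.    ] yaw 10.233887897271428
rot units [0.0001 0.0001 0.0002]
0.0855 travel units [ 0.0014 -0.0005  0.0057]
[ 0.01085841 -0.19709681 -0.45758956]
```

Inside without contact, about 1 mm above home. Press lightly to seat it, then open.

Call:
play_rows(commands=[{"delta_rot":[0,0,0],"travel":[0,0,0.006],"gripper":-1},{"delta_rot":[0,0,0],"travel":[0,0,0.01],"gripper":-1},{"delta_rot":[0,0,0],"travel":[0,0,0.01],"gripper":-1},{"delta_rot":[0,0,0],"travel":[0,0,0.01],"gripper":-1}])

```text
clock: 23.52
tool_pos: [0.5266, 0.3589, 0.0855]
eef_rot: [0.996, 0.089, 0.0, -0.0]
contact_force: [-0.7, -1.5, 5.1]
opening: 0.125
```

Contact at z 0.0855, the same height as at the grasp, so it is home. Release and rise.

Call:
play_rows(commands=[{"delta_rot":[0,0,0],"travel":[0,0,0.0],"gripper":-0.6},{"delta_rot":[0,0,0],"travel":[0,0,0.0],"gripper":0},{"delta_rot":[0,0,0],"travel":[0,0,0.0],"gripper":0},{"delta_rot":[0,0,0],"travel":[0,0,0.0],"gripper":0},{"delta_rot":[0,0,0],"travel":[0,0,0.0],"gripper":0},{"delta_rot":[0,0,0],"travel":[0,0,-0.2],"gripper":0},{"delta_rot":[0,0,0],"travel":[0,0,-0.5],"gripper":0},{"delta_rot":[0,0,0],"travel":[0,0,-0.8],"gripper":0},{"delta_rot":[0,0,0],"travel":[0,0,-1],"gripper":0}])

```text
clock: 24.65
tool_pos: [0.5269, 0.3591, 0.2374]
eef_rot: [0.996, 0.089, 0.001, -0.001]
contact_force: [-0.0, 0.3, -0.7]
opening: 0.5
```

Call:
play_rows(commands=[{"delta_rot":[0,0,0],"travel":[-0.2,0,-0.2],"gripper":0},{"delta_rot":[0,0,0],"travel":[-0.5,0,-0.4],"gripper":0},{"delta_rot":[0,0,0],"travel":[-0.5,0,-0.4],"gripper":0},{"delta_rot":[0,0,0],"travel":[-0.5,0,-0.4],"gripper":0}])

```text
clock: 25.15
tool_pos: [0.4532, 0.3452, 0.2949]
eef_rot: [0.996, 0.089, 0.0, 0.0]
contact_force: [-0.2, 0.2, -0.4]
opening: 0.502
```

Run:
```python
from h import *
np.set_printoptions(precision=4,suppress=True)
T=r.get_state(); print(T['tool_pos'],T['contact_force'],T['clock'],T['opening'])
ims=[]
for c in ['wrist','side','scene']:
    s=viewer.snapshot(c); P=cloud(s).reshape(-1,3); hsv=cv2.cvtColor(s['color'],cv2.COLOR_RGB2HSV).reshape(-1,3)
    y=(abs(P[:,0]-.527)<.03)&(abs(P[:,1]-.359)<.03)&(hsv[:,0]>15)&(hsv[:,0]<38)&(hsv[:,1]>120)
    for a,b in((.06,.09),(.1,.125),(.128,.145)):
        m=y&(P[:,2]>a)&(P[:,2]<b)
        if m.any(): print(c,a,m.sum(),P[m].mean(0),P[m][:,2].max())
    k=(abs(P[:,0]-.538)<.045)&(abs(P[:,1]-.05)<.045)&(P[:,2]>.13)&(P[:,2]<.18)
    if k.any(): print(c,'cover',k.sum(),np.median(P[k,2]))
    im=s['color'][...,::-1]; ims.append(im)
w=cv2.resize(ims[0][0:260,150:420],(540,520)); sd=cv2.resize(ims[1][140:270,220:350],(520,520))
cv2.imwrite('pics/fin.png',cv2.resize(np.hstack([w,sd]),(800,392)))
```

```text
[0.4532 0.3452 0.2949] [-0.1734  0.1648 -0.4472] 25.15 0.5021733864707132
wrist 0.128 120 [0.5266 0.3594 0.1335] 0.13600341471107252
wrist cover 1483 0.14711056572026793
side 0.06 23 [0.5266 0.3518 0.0777] 0.08996715851316428
side 0.1 19 [0.5257 0.3527 0.1119] 0.12472349638876601
side 0.128 6 [0.5265 0.354  0.1303] 0.13353889787614137
side cover 579 0.14480873794529991
scene 0.06 33 [0.5286 0.3615 0.0743] 0.08999576375831864
scene 0.1 27 [0.5292 0.3618 0.1117] 0.12495056524273718
scene 0.128 24 [0.5274 0.3601 0.1342] 0.13873336889238097
scene cover 729 0.14874679879947272
```

View pics/fin.png

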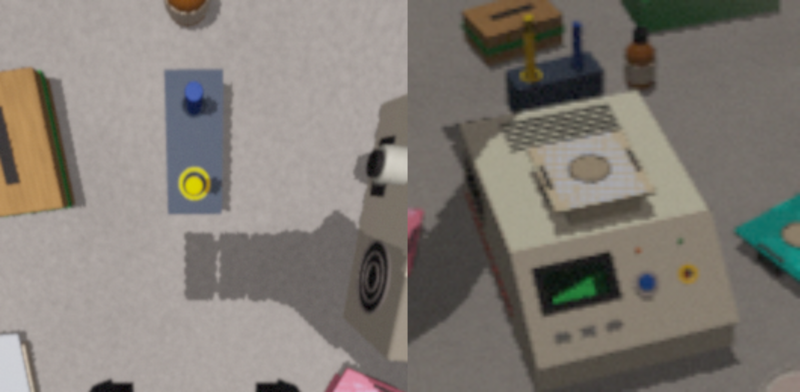

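The pin stands upright in its ringed well (left crop, 194,185). Its top is at 0.1335 m, against 0.1332 m before I took it. The cover is level at 0.147 m. Handing in.

```bash
python3 -c "
from plant import r
print(r.finish_job(), r.get_state()['clock'])"
```

```text
the job is handed in; nothing more can be done
the job is handed in; nothing more can be done
```

The job is handed in after about 25 s of the 58 s allowed, with all parts carried out; no verdict was reported.

- **Cover:** I pressed it straight down at its centre until it stopped, with 28 N at the end. Depth then showed the plate at 147 mm and level at all four corners. The clips' snap was inferred from that height, not seen directly.
- **Reset button:** I pushed the pin's point into the yellow-ringed hole to an estimated 14.2 mm, against a hard stop. I held it there for about 1.4 s, and the axial force reached 10.8 N against the 3.6 N spring. The button's travel itself cannot be read, so "fully down" comes from the depth and force. I did not check separately that it sprang back, but the pin is fully out of the hole.
- **Pin:** It went back into its own well and met the floor at the same tool height as when I gripped it. After release its top is at 133.5 mm, against 133.2 mm before, and within about 1 mm of the well's axis. The gripper is open and clear.
- **Other checks:** I did not touch the shutter or the bystanders at any point. The final picture shows those in view in place, but I did not measure each one. The side and scene cameras put the cover at 144.8 and 148.7 mm. That scatter of 2 to 2.5 mm about the wrist camera's 147.1 mm is about their calibration error.

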